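# Load a plastic enclosure into the jig and pump the ratchet clamp tight

### The arm

A 6-joint arm with a two-finger parallel gripper is mounted at the origin on the work surface. World frame = base frame: x ahead of the robot, y to its left, z up, the work surface at z = 0. Lengths are in m, angles in rad, forces in N, time in s.
With the tool pointing down it reaches from about 0.35 to 0.775 m from the base axis. Payload 7.3 kg.
Tool frame: the origin (TCP) lies at the very end of the fingers, on their centre line; the grasp point (between the pads) lies grip_point_offset behind it (grip_point_offset is the distance from the TCP to the grasp point, in m); z points along the fingers, y is the direction in which the jaws open and shut (so a half turn about z gives the same grasp; the last joint's range is limited). The gripper opens to 92 mm and grips with 3 to 60 N. Pads are 19 mm wide; open, the fingers measure 130 mm over their backs; the gripper's body (75 mm by 190 mm) begins 47 mm behind the grasp point.
Start: joints at [-1.335, 0.342, 1.524, -0, 1.275, -0.146], TCP at [0.196, -0.487, 0.227] pointing down, gripper open.
Joint ranges: [-2.53, 2.53], [-0.77, 2.02], [0.04, 2.7], [-1, 4.14], [0.28, 2.66], [-3.11, 3.11]. Speed limits (rad/s): [2.57, 2.57, 3.14, 3.14, 3.14, 3.14].

### API

Orientations are given as [roll, pitch, yaw] about the fixed x, y, z axes, in that order (R = Rz(yaw) Ry(pitch) Rx(roll)).
In Python, from cell import * gives the robot as it stands.
- The arm moves only by the shell command python3 -m inch 'ROWS' [OPENING] [FORCE]. ROWS is JSON, a list that holds one entry, the list of rows, each a list of 4 numbers: the shift along the tool's x, y, z in mm, then the turn about the tool's z in rad. In form: [[[x, y, z, roll], ...]]. A call has 1 to 10 rows; each row shifts and turns the commanded pose from where the row before left it, along the tool's axes as they then stand; what a row does not reach is not made up. A row lasts 1/8 s, in which the tool goes at most 62.5 mm and 10.7 degrees, less where a joint would pass 70% of its speed; a pose out of reach is approached as far as the arm can. A call with a gripper value outside its range is refused whole. OPENING is the closure, from -1 (fully open) to 1 (shut), set as the call begins (- or left out, the last holds). The fingers move at their own pace and stop on an object; FORCE is the grip in N (left out, the last holds). Time passes only in rows, so rows that do not move let the fingers close. It gives the time, the measured TCP pose, the force and the opening at its end, in the units of the state.
- observe(): the state, without advancing time (a new reading comes with each control period).
- read_camera(name): name is "scene" or "top" or "wrist"; returns a dict with "img" (400x640x3 uint8, blue, green, red), "fx", "fy", "cx", "cy" (pixels), "k1" (the pictures are not rectified: a ray, as slopes to the right and down, at radius r is drawn at 1 + k1 r^2 times it, then the intrinsics apply), "eye" and "rotation" of the camera in the world; the wrist camera has in their place "T_tool_cam" (4x4, takes a point from camera to tool coordinates, whose origin is the TCP and whose axes are the flange's). Camera axes: x right, y down, z forward; pixel columns grow to the right and rows downward; lengths in m; the calibration is good to about 2 mm. A picture is of the moment at which its call begins: read the wrist's pose just before it. There is no depth.
- hand_in(): hands the job in, once; it reports no verdict.
Trained networks look in the newest picture that a camera, given by its name, has taken for a name from the list of things; names that differ only in an ending like _2 or _b are one class to them, and where a whole thing is asked for, a point or a joint stands for the part that bears it (a point fixed in the world has none). Each returns a list of dicts, best first, with "conf" (0 to 1); they miss things now and then, are a little off and sometimes report something else, mostly with a low value. They report only what shows in the picture. A call takes as long as a camera call. They do not tell look-alikes from the thing itself.
- boxes_of(camera, label): "at" ([row, column] in pixels, amid what is visible of it).
- place_of(camera, label): "at" ([row, column] in pixels: a listed point, or the origin of a listed thing).
The state is a dict: "time": time; "qpos": joint angles; "qvel": joint speeds; "joint_efforts": joint torques, N m; "tool_pos": TCP position; "tool_rot": TCP orientation; "contact_force": force on the tool from outside, world axes, zero at the start; "torque": the same for the moment, N m; "opening": finger opening in m.
Only numpy, scipy, OpenCV 4.12 (cv2) and the standard library are available. Lean on these libraries where they do the work, as an engineer would, in place of code of your own. Each camera call takes 0.05 s, during which the arm holds its last target. There are 200 camera calls.

### The job

Take the white enclosure with the blue lid off the green mat and lay it, lid up, flat in the white nest of the clamping jig, lengthwise between the two orange jaw pads, and let go of it. Then clamp it for welding: squeeze the clamp's yellow trigger all the way towards the black grip and let it spring back, again and again, until the sliding jaw presses the enclosure firmly against the fixed jaw and the trigger can no longer be squeezed home. Leave the trigger sprung out, and do not knock the other two things on the mat.

Things in the scene. Friction and masses are not known exactly. Their poses are not given: they have to be found in the camera images.
- jig: Clamping jig fixed to the bench: aluminium plate 12 mm thick with a white nest and a black one-hand ratchet bar clamp lying flat. Origin on the bench; x from the grip side to the nest side (away from the robot), y along the clamp bar from fixed to sliding jaw, z up. Plate x -55..135, y -150..150 mm. Steel bar at x = 0, 20 mm wide, 42 mm up; its tail reaches y = -230.
- nest (a point): Centre of the clamped enclosure's seat, on top of the nest's two white ledges, 20 mm above the bench, at (78, 0, 20) mm of the jig, axes as the jig's. Ledges run y -53..85 mm. Flared lips along both long sides, up to 29 mm above the bench, leave the enclosure 3 mm free each side at the ledge, 6 mm at the top.
- clamp_housing (a point): Centre of the top of the clamp's black housing, 64 mm above the bench; housing 60 mm (x) by 68 mm (y), bolted to the jig. The red release tab on it (top 75 mm above the bench) is not needed.
- clamp_grip (a point): Middle of the black pistol grip, at (-75, -122, 43) mm of the jig, axes as the jig's; grip 24 mm thick (y), 28..58 mm above the bench, 110 mm long from the housing towards -x (the robot). Does not move. No plate lies under its outer part.
- fixed_jaw: Jaw on the clamp housing: black arm from the bar out to x = 100 mm of the jig, 27..57 mm above the bench, with an orange pad whose face is at y = -55 mm of the jig. Does not move. Origin and axes coincide with the jig's.
- jaw (a joint): Travel of the sliding jaw with its bar, m: 0 fully open, up to 0.060, grows as it closes (towards -y of the jig). The gap between the two pads is 153.5 mm minus this travel while the soft pad is not squeezed. Starts at 0.012 to 0.027. The ratchet moves it 5 mm each full squeeze (the first 3 to 6 mm) and never lets it back.
- soft_pad: Thick ribbed orange rubber pad on the sliding jaw, pressing face 40 x 26 mm. Origin in the middle of the pressing face, 42 mm above the bench, axes as the jig's (the face looks to -y). The jaw's black arm behind it reaches x = 104 mm of the jig, 27..57 mm above the bench.
- pad_squeeze (a joint): How far the soft pad is squeezed into its jaw, m: 0 free, 0.010 bottomed; 3 N per mm. About 0.0015 after the click that first brings both jaws against the enclosure (still too loose), about 0.006 one click later: firmly gripped; from then on the trigger stops part of the way in.
- trigger (a joint): Trigger angle, rad: 0 sprung out, 0.26 squeezed home against its stop; pivots about a vertical pin at (26.5, -85) mm of the jig. A squeeze must pass 0.22 to gain a click, and the trigger must come back below 0.02 before the next. Sprung; takes 3 to 6 N at the face, up to 14 N when gripping the enclosure.
- trigger_face (a point): Middle of the yellow trigger's outer face (it looks away from the grip), at (-72, -66, 42) mm of the jig when sprung out; moves with the trigger, 26 mm towards the grip (-y of the jig). Blade 12 mm thick, 29..55 mm above the bench, 90 mm long outside the housing. Can be pushed in from its outer side, where the bench is free for 100 mm.
- enclosure: The enclosure to clamp: white plastic box with a blue lid, 56 mm (x) x 110 mm (y, long) x 44 mm high, 0.24 kg, welded shut later. Origin in the middle of the underside, z up through the lid. Either end may face the fixed jaw. Lies on the mat (3 mm thick).
- finished_unit: Grey enclosure of the same size with a black lid, on the mat; leave alone. Origin in the middle of its underside, long axis y.
- horn: Steel block horn of the welder, 52 x 120 x 36 mm (y long), lying on the mat; leave alone. Origin in the middle of its underside.
Mind the look-alikes: they are no part of the job. What is shaped like the enclosure but turquoise is not meant.

How it is judged:
On the way, in this order (a step that is already met when the one before it is completed fails the run):
1. the enclosure lies flat in the nest between the open jaws, lid up, and has been let go (z of enclosure in the frame of nest between -0.003 and 0.003 m and x of enclosure in the frame of nest between -0.007 and 0.007 m and angle between enclosure's own z axis and vertical below 0.05 rad and angle between the y axis of enclosure and the y axis of jig, either way round below 0.1 rad and y of enclosure in the frame of nest between -0.004 and 0.04 m and contact force between the fingers and enclosure below 0.2 N), for 0.2 s.
2. the trigger is squeezed (value of joint trigger above 0.18 rad), for 0.02 s.
3. the trigger is let out again (value of joint trigger below 0.03 rad), for 0.02 s.
4. the trigger is squeezed again (value of joint trigger above 0.18 rad), for 0.02 s.
5. with the trigger out, both jaws press firmly on the enclosure (contact force between each of soft_pad, fixed_jaw and enclosure above 10 N and value of joint trigger below 0.06 rad), for 0.2 s.
At the end, for the whole second after the job is handed in: The enclosure lies at rest on the nest's ledges (within 3 mm), lid up, level within 3 degrees, between the lips (7 mm) and along the bar (6 degrees); soft pad and fixed jaw each press on it with more than 10 N; the trigger is sprung out (below 0.06 rad) (all of step 5 and z of enclosure in the frame of nest between -0.003 and 0.003 m and x of enclosure in the frame of nest between -0.007 and 0.007 m and angle between enclosure's own z axis and vertical below 0.05 rad and angle between the y axis of enclosure and the y axis of jig, either way round below 0.1 rad and linear speed of enclosure below 0.01 m/s); the robot touches nothing.
It fails at once if the grey finished enclosure is moved more than 20 mm (distance of finished_unit from where it was at the start of the episode above 0.02 m).
It fails at once if the horn is moved more than 20 mm (distance of horn from where it was at the start of the episode above 0.02 m).
It also fails if it takes over 58 s, if anything falls off the work surface, if the arm or the gripper's body presses on something with over 40 N, if the wrist force passes 120 N, or if a joint passes its speed limit or range.

## Working session

There is one attempt and no reset: what is moved stays moved. The work goes in short steps, Python scripts to look and compute and a shell command to move; the robot and the scene stay as the last step left them, time stands still between calls to the robot, and variables do not carry over. Pictures are saved under pics/ and viewed, about 8 in all and at most 12, crops included, and the job is handed in when it is done.

```bash
ls; mkdir -p pics
cat > h.py <<'E'
from cell import *
import numpy as np, cv2
from scipy.spatial.transform import Rotation as Rn
def cam(name):
    s=observe(); c=read_camera(name)
    if name=="wrist":
        R=Rn.from_euler('xyz',s["tool_rot"]).as_matrix(); T=np.array(c["T_tool_cam"])
        c["rotation"]=R@T[:3,:3]; c["eye"]=R@T[:3,3]+np.array(s["tool_pos"])
    c["rotation"]=np.array(c["rotation"]); c["eye"]=np.array(c["eye"]); return c
def ray(c,at):
    K=np.array([[c["fx"],0,c["cx"]],[0,c["fy"],c["cy"]],[0,0,1]])
    p=cv2.undistortPoints(np.array([[[at[1],at[0]]]],float),K,np.array([c["k1"],0,0,0.]))[0,0]
    d=c["rotation"]@np.array([p[0],p[1],1]); return d/np.linalg.norm(d)
def onz(c,at,z):
    d=ray(c,at); return c["eye"]+d*(z-c["eye"][2])/d[2]
def proj(c,P):
    p=c["rotation"].T@(np.array(P)-c["eye"]); x,y=p[:2]/p[2]; k=1+c["k1"]*(x*x+y*y)
    return [c["fy"]*y*k+c["cy"],c["fx"]*x*k+c["cx"]]
def tri(cs,ats):
    A=np.zeros((3,3));b=np.zeros(3);r=[]
    for c,a in zip(cs,ats):
        d=ray(c,a);M=np.eye(3)-np.outer(d,d);A+=M;b+=M@c["eye"];r.append((M,c["eye"]))
    X=np.linalg.solve(A,b); return X,[np.linalg.norm(M@(X-e)) for M,e in r]
E
cat > l.py <<'E'
from h import *
s=observe(); print({k:np.round(v,3).tolist() for k,v in s.items()})
cs={}
for n in ("scene","top"):
    c=cs[n]=cam(n); cv2.imwrite(f"pics/{n}0.png",c["img"]); print(n,c["eye"],np.round(c["rotation"],2).tolist(),c["fx"])
    for l in ("jig","nest","clamp_housing","clamp_grip","fixed_jaw","soft_pad","trigger_face","enclosure","finished_unit","horn"):
        print(l,[(np.round(r["at"]).tolist(),round(r["conf"],2)) for r in place_of(n,l)][:3])
cv2.imwrite("pics/both0.png",np.vstack([cs["scene"]["img"],cs["top"]["img"]])[:, :] )
E
python3 l.py
```

```text
pics
{'time': 0.0, 'qpos': [-1.335, 0.343, 1.525, -0.0, 1.275, -0.146], 'qvel': [-0.0, 0.002, 0.001, 0.001, -0.001, -0.0], 'joint_efforts': [0.0, -43.124, -24.422, 0.072, 0.056, -0.0], 'tool_pos': [0.196, -0.487, 0.226], 'tool_rot': [-3.14, -0.0, 0.382], 'contact_force': [-0.397, 1.281, -0.578], 'torque': [0.008, -0.048, -0.047], 'opening': 0.092}
scene [1.13640016 0.04524934 0.85737227] [-2.42, -0.02, 1.45] 408.47582830425466
jig [([255.0, 210.0], 0.73), ([212.0, 340.0], 0.21)]
nest [([278.0, 214.0], 0.62)]
clamp_housing [([253.0, 166.0], 0.88), ([211.0, 336.0], 0.64), ([219.0, 404.0], 0.23)]
clamp_grip [([233.0, 154.0], 0.75)]
fixed_jaw []
soft_pad [([267.0, 243.0], 0.48), ([232.0, 153.0], 0.15)]
trigger_face [([225.0, 177.0], 0.49)]
enclosure [([162.0, 370.0], 0.79), ([213.0, 338.0], 0.71), ([206.0, 216.0], 0.68)]
finished_unit [([220.0, 402.0], 0.75), ([229.0, 177.0], 0.31)]
horn [([255.0, 344.0], 0.7)]
top [0.35522169 0.164935   1.62286086] [-3.07, 0.0, -1.56] 487.1096663431646
jig [([175.0, 408.0], 0.8), ([167.0, 311.0], 0.61)]
nest [([156.0, 404.0], 0.83), ([158.0, 382.0], 0.48)]
clamp_housing [([168.0, 438.0], 0.69)]
clamp_grip [([194.0, 445.0], 0.93), ([166.0, 310.0], 0.35)]
fixed_jaw [([160.0, 383.0], 0.7)]
soft_pad [([158.0, 381.0], 0.44)]
trigger_face [([195.0, 432.0], 0.47)]
enclosure [([268.0, 265.0], 0.96), ([210.0, 306.0], 0.76), ([251.0, 188.0], 0.65)]
finished_unit [([192.0, 258.0], 0.91)]
horn [([167.0, 310.0], 0.56)]
```

```bash
sed -i 's|c\["rotation"\]=np.array(c\["rotation"\]);|c["rotation"]=np.array(c["rotation"]) if np.size(c["rotation"])==9 else Rn.from_euler("xyz",c["rotation"]).as_matrix();|' h.py
python3 - <<'E'
import cv2,numpy as np
t=cv2.imread("pics/top0.png")[110:310,120:520]
s=cv2.imread("pics/scene0.png")[110:350,80:480]
cv2.imwrite("pics/v1.png",np.vstack([cv2.resize(t,(600,300),interpolation=3),cv2.resize(s,(500,300),interpolation=3).copy() if 0 else cv2.copyMakeBorder(cv2.resize(s,(500,300),interpolation=3),0,0,0,100,0)]))
E
```

```text
(no output)
```

View pics/v1.png

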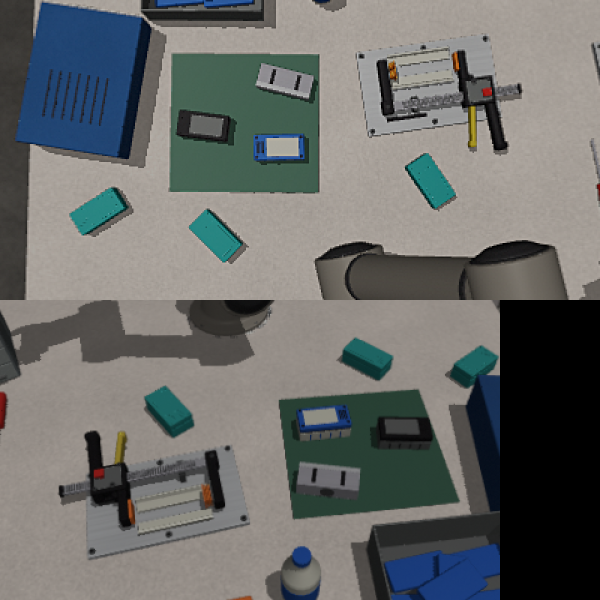

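```bash
cat > m.py <<'E'
from h import *
S=cam("scene");T=cam("top")
P={"jig":([255,210],[175,408]),"nest":([278,214],[156,404]),"housing":([253,166],[168,438]),"grip":([233,154],[194,445]),"trig":([225,177],[195,432]),"encl":([213,338],[210,306]),"fin":([220,402],[192,258]),"horn":([255,344],[167,310]),"soft":([267,243],[158,381])}
Z={"jig":0,"nest":.02,"housing":.064,"grip":.043,"trig":.042,"encl":.003,"fin":.003,"horn":.003,"soft":.042}
for k,(a,b) in P.items():
    X,r=tri([S,T],[a,b]); print(k,X.round(4),np.round(r,4),"topz",onz(T,b,Z[k]).round(4)[:2],"scz",onz(S,a,Z[k]).round(4)[:2])
# jig fit from averages
L={"jig":(0,0),"nest":(.078,0),"grip":(-.075,-.122),"trig":(-.072,-.066)}
A=np.array([L[k] for k in L]);B=np.array([(onz(T,P[k][1],Z[k])[:2]) for k in L])
def fit(A,B):
    a=A-A.mean(0);b=B-B.mean(0);th=np.arctan2((a[:,0]*b[:,1]-a[:,1]*b[:,0]).sum(),(a*b).sum());R=np.array([[np.cos(th),-np.sin(th)],[np.sin(th),np.cos(th)]])
    t=B.mean(0)-R@A.mean(0);return th,t,(A@R.T+t-B)
print(fit(A,B))
# enclosure lid blue axis
hsv=cv2.cvtColor(T["img"],cv2.COLOR_BGR2HSV);m=cv2.inRange(hsv,(105,120,60),(125,255,255))
m[:,:280]=0;m[:190]=0;m[240:]=0;m[:,340:]=0
pts=cv2.findNonZero(m);(rc)=cv2.minAreaRect(pts);bx=cv2.boxPoints(rc);print(rc,len(pts))
W=np.array([onz(T,(p[1],p[0]),.047) for p in bx]);print(W.round(4),W.mean(0))
for i in range(4):
    d=W[(i+1)%4]-W[i];print(np.linalg.norm(d),np.degrees(np.arctan2(d[1],d[0])))
E
python3 m.py
```

```text
jig [ 0.5539 -0.144   0.0184] [0.002 0.002] topz [ 0.5563 -0.1496] scz [ 0.5413 -0.146 ]
nest [ 0.618  -0.1319  0.0144] [0.0019 0.0019] topz [ 0.6172 -0.1328] scz [ 0.6216 -0.1289]
housing [ 0.5716 -0.2343  0.0663] [0.0007 0.0007] topz [ 0.5719 -0.2342] scz [ 0.57   -0.2358]
grip [ 0.4913 -0.2713  0.0426] [0.0094 0.0094] topz [ 0.4897 -0.2616] scz [ 0.4909 -0.2811]
trig [ 0.485  -0.2174  0.0598] [0.0023 0.0023] topz [ 0.4862 -0.2194] scz [ 0.4702 -0.2257]
encl [ 0.4365  0.1928 -0.003 ] [0.0016 0.0016] topz [0.436  0.1912] scz [0.4417 0.1933]
fin [0.4945 0.3534 0.0173] [0.0031 0.0031] topz [0.4948 0.352 ] scz [0.4842 0.3618]
horn [0.5805 0.1832 0.0075] [0.0042 0.0042] topz [0.5802 0.1791] scz [0.5783 0.1881]
soft [ 0.6075 -0.0566  0.0346] [0.0022 0.0022] topz [ 0.6063 -0.0534] scz [ 0.612  -0.0579]
(np.float64(0.11211042794462986), array([ 0.5492223 , -0.14221748]), array([[-0.00706304,  0.00740606],
       [ 0.00956445, -0.00068485],
       [-0.00137218, -0.01025935],
       [-0.00112923,  0.00353813]]))
((305.5, 207.5), (17.0, 33.0), 90.0) 291
[[0.469  0.246  0.047 ]
 [0.4699 0.1389 0.047 ]
 [0.4147 0.1385 0.047 ]
 [0.4139 0.2453 0.047 ]] [0.44188793 0.19217804 0.047     ]
0.10705035202194839 -89.54321322866448
0.05515489340034747 -179.60740934705095
0.10680113310946815 90.46263673462553
0.05516608167199359 0.65144469813875
```

```bash
python3 -m inch '[[[51,-25,-10,0],[51,-25,-10,0],[51,-25,-10,0],[51,-25,-10,0],[51,-25,-10,0],[51,-25,-10,0],[51,-25,-10,0],[51,-25,-10,0]]]'; python3 -m inch '[[[0,0,0,-0.17],[0,0,0,-0.17],[0,0,0,-0.17],[0,0,0,-0.17],[0,0,0,-0.17],[0,0,0,-0.17],[0,0,0,-0.17],[0,0,0,0]]]'
cat > w.py <<'E'
from h import *
import sys
W=cam("wrist");print(observe()["tool_pos"],observe()["tool_rot"]);print(np.round(W["T_tool_cam"],3).tolist(),W["fx"],W["eye"])
cv2.imwrite("pics/%s.png"%sys.argv[1],W["img"])
Z={"jig":0,"nest":.02,"clamp_housing":.064,"clamp_grip":.043,"trigger_face":.042,"enclosure":.003,"horn":.003,"soft_pad":.042,"fixed_jaw":0}
for l in sys.argv[2:]:
    for r in place_of("wrist",l)[:2]: print(l,np.round(r["at"]).tolist(),round(r["conf"],2),onz(W,r["at"],Z[l]).round(4)[:2])
E
python3 w.py w1 jig nest clamp_housing clamp_grip trigger_face fixed_jaw soft_pad
```

```text
time: 2.2
tool_pos: [0.5008, -0.148, 0.3073]
tool_rot: [3.141, -0.0, 0.382]
contact_force: [0.8, -0.9, -0.5]
opening: 0.0917
time: 3.2
tool_pos: [0.4997, -0.1496, 0.3067]
tool_rot: [-3.142, 0.0, 1.57]
contact_force: [-0.4, -0.3, 0.1]
opening: 0.0919
[ 0.49973004 -0.14956323  0.30670804] [3.14156287e+00 5.65097619e-05 1.56828557e+00]
[[-0.001, -0.951, -0.309, 0.083], [1.0, -0.0, -0.0, -0.001], [0.0, -0.309, 0.951, -0.158], [0.0, 0.0, 0.0, 1.0]] 301.5521922389404 [ 0.49860735 -0.06622847  0.46448875]
jig [157.0, 349.0] 0.83 [ 0.5485 -0.1476]
nest [151.0, 400.0] 0.86 [ 0.6205 -0.135 ]
clamp_housing [227.0, 365.0] 0.86 [ 0.568  -0.2381]
clamp_grip [249.0, 309.0] 0.76 [ 0.4861 -0.2833]
trigger_face [214.0, 308.0] 0.6 [ 0.4848 -0.2267]
soft_pad [98.0, 405.0] 0.81 [ 0.6155 -0.0622]
```

View pics/w1.png

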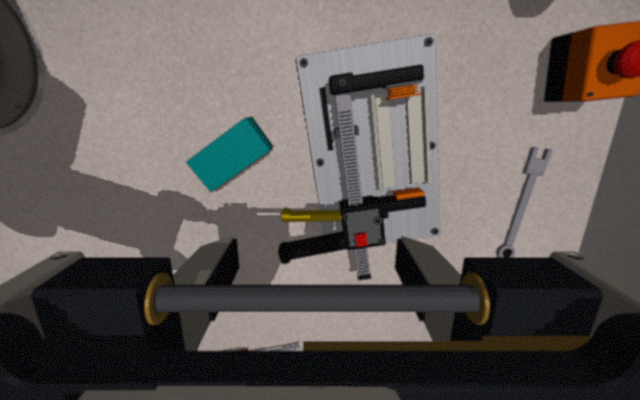

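```bash
cat > f.py <<'E'
from h import *
from scipy.optimize import least_squares
W=cam("wrist")
obs=[((0,0,0),(157,349)),((.078,0,.02),(151,400)),((-.075,-.122,.043),(249,309)),((-.072,-.066,.042),(214,308)),((-.055,.15,.012),(57,298)),((.135,.15,.012),(38,432))]
def J(p,q): c,s=np.cos(p[2]),np.sin(p[2]); return np.array([p[0]+c*q[0]-s*q[1],p[1]+s*q[0]+c*q[1],q[2]])
f=lambda p:np.ravel([np.array(proj(W,J(p,q)))-np.array(a) for q,a in obs])
r=least_squares(f,[.549,-.147,.1],loss="soft_l1");print(r.x,f(r.x).round(1).reshape(-1,2).tolist())
im=cv2.resize(W["img"][20:280,260:460],None,fx=3,fy=3,interpolation=3)
def pl(pts,col,close=True):
    u=np.array([[(b-260)*3,(a-20)*3] for a,b in [proj(W,J(r.x,q)) for q in pts]],np.int32);cv2.polylines(im,[u],close,col,1)
pl([(-.055,-.15,.012),(-.055,.15,.012),(.135,.15,.012),(.135,-.15,.012)],(0,0,255))
pl([(.05,-.053,.02),(.05,.085,.02),(.106,.085,.02),(.106,-.053,.02)],(255,0,0))
pl([(-.01,-.23,.042),(-.01,.1,.042),(.01,.1,.042),(.01,-.23,.042)],(0,255,0))
pl([(-.072,-.066,.055),(-.03,-.066,.055)],(255,0,255));pl([(.05,-.055,.057),(.1,-.055,.057)],(255,255,0))
cv2.imwrite("pics/v3.png",im)
E
python3 f.py
```

```text
[ 0.54603433 -0.15029727  0.13527343] [[1.5, -1.8], [2.9, 1.1], [-1.5, 1.0], [-0.5, -1.4], [0.6, -1.3], [-1.5, 4.7]]
```

View pics/v3.png

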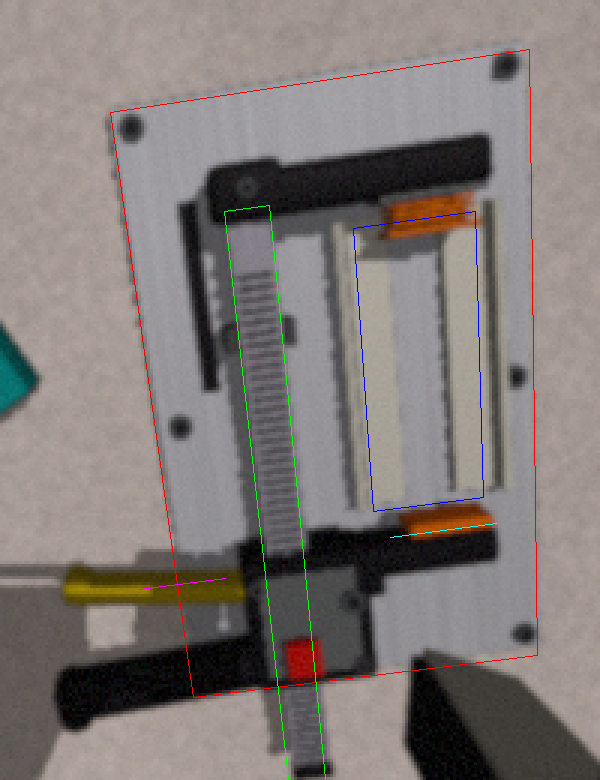

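```bash
python3 - <<'E'
from h import *
W=cam("wrist");print(W["eye"])
s=[(20+b/3,260+a/3) for a,b in [(131,128),(506,66),(180,427),(517,376),(523,633)]]
P=[onz(W,q,.012)[:2] for q in s];print(np.round(P,4))
d=lambda i,j:np.arctan2(*(P[j]-P[i])[::-1])
print(d(0,1),d(2,3),d(4,1)-np.pi/2)
E
python3 -m inch '[[[50,-12,-1,0],[50,-12,-1,0],[50,-12,-10,0],[50,-12,-10,0],[50,-12,-10,0],[0,0,0,0]]]'
python3 w.py w2 enclosure horn
python3 - <<'E'
from h import *
im=cv2.imread("pics/w2.png");hsv=cv2.cvtColor(im,cv2.COLOR_BGR2HSV);m=cv2.inRange(hsv,(105,120,40),(125,255,255))
cs=[c for c in cv2.findContours(m,0,1)[0] if cv2.contourArea(c)>300]
W=cam("wrist")
for c in cs:
    rc=cv2.minAreaRect(c);bx=cv2.boxPoints(rc);print(rc)
    V=np.array([onz(W,(p[1],p[0]),.047) for p in bx]);print(V.round(4).tolist(),V.mean(0).round(4),[(round(np.linalg.norm(V[i]-V[i-1]),4),round(np.arctan2(*(V[i]-V[i-1])[[1,0]]),3)) for i in (1,2)])
E
```

```text
[ 0.49853652 -0.06624159  0.46450718]
[[ 0.4807 -0.0154]
 [ 0.6496  0.01  ]
 [ 0.5037 -0.1539]
 [ 0.671  -0.1283]
 [ 0.6907 -0.2672]]
0.14942882128708346 0.1516260042297844 0.14714509249199526
time: 4.45
tool_pos: [0.4389, 0.103, 0.3397]
tool_rot: [3.14, -0.001, 1.577]
contact_force: [0.7, -0.0, 0.2]
opening: 0.0914
[0.43928527 0.1013851  0.33910594] [3.14036180e+00 3.37358398e-04 1.57485500e+00]
[[-0.001, -0.951, -0.309, 0.083], [1.0, -0.0, -0.0, -0.001], [0.0, -0.309, 0.951, -0.158], [0.0, 0.0, 0.0, 1.0]] 301.5521922389404 [0.43690397 0.18625662 0.49758469]
enclosure [282.0, 279.0] 0.76 [ 0.3683 -0.1384]
enclosure [97.0, 318.0] 0.62 [0.4408 0.1931]
horn [106.0, 409.0] 0.67 [0.5833 0.1808]
((614.298828125, 179.81097412109375), (34.78593826293945, 23.853212356567383), 6.34019136428833)
[[0.8699, 0.0531, 0.047], [0.8632, 0.0903, 0.047], [0.917, 0.0844, 0.047], [0.9251, 0.0469, 0.047]] [0.8938 0.0687 0.047 ] [(np.float64(0.0378), np.float64(1.749)), (np.float64(0.0541), np.float64(-0.109))]
((541.9663696289062, 157.6138916015625), (32.55568313598633, 45.643157958984375), 27.7585391998291)
[[0.7421, 0.0839, 0.047], [0.7606, 0.1437, 0.047], [0.808, 0.1218, 0.047], [0.7912, 0.06, 0.047]] [0.7755 0.1024 0.047 ] [(np.float64(0.0627), np.float64(1.271)), (np.float64(0.0522), np.float64(-0.433))]
((319.0, 97.0), (82.0, 40.0), 90.0)
[[0.4144, 0.2417, 0.047], [0.4686, 0.2417, 0.047], [0.4712, 0.1321, 0.047], [0.4124, 0.1321, 0.047]] [0.4416 0.1869 0.047 ] [(np.float64(0.0542), np.float64(0.0)), (np.float64(0.1096), np.float64(-1.548))]
((598.0, 31.5), (63.0, 82.0), 90.0)
[[0.7474, 0.307, 0.047], [0.8524, 0.3067, 0.047], [0.8771, 0.2326, 0.047], [0.7658, 0.2328, 0.047]] [0.8107 0.2698 0.047 ] [(np.float64(0.105), np.float64(-0.002)), (np.float64(0.0781), np.float64(-1.25))]
```

View pics/w2.png

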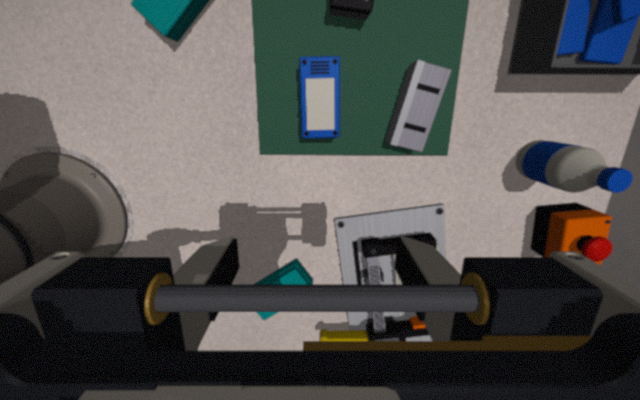

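```bash
python3 -m inch '[[[45,1,0,0],[44,1,0,0],[0,0,55,0],[0,0,55,0],[0,0,55,0],[0,0,55,0],[0,0,50,0],[0,0,30,0],[0,0,19,0],[0,0,0,0]]]'; python3 -c "
from h import *
import cell;print([ (k,getattr(cell,k)) for k in dir(cell) if 'grip' in k])"; python3 -m inch '[[[0,0,0,0],[0,0,0,0],[0,0,0,0],[0,0,0,0],[0,0,0,0],[0,0,0,0]]]' 1 30
```

```text
time: 5.9
tool_pos: [0.4408, 0.1878, 0.0182]
tool_rot: [-3.138, 0.001, 1.57]
contact_force: [0.1, -0.9, 0.6]
opening: 0.0917
[('grip_point_offset', 0.0188)]
time: 6.65
tool_pos: [0.442, 0.1895, 0.0202]
tool_rot: [3.14, -0.0, 1.572]
contact_force: [1.0, -1.0, 5.6]
opening: 0.0557
```

```bash
python3 -m inch '[[[0,0,-40,0],[0,0,-60,0],[-20,11,-55,0],[-40,23,-40,0],[-40,23,-40,0],[-45,26,-35,0],[-52,30,0,0],[-52,30,0,0],[-52,30,0,0],[-17,8,0,-0.145]]]';python3 -m inch '[[[0,0,0,0],[0,0,0,0]]]'
python3 w.py w3 jig nest clamp_housing trigger_face soft_pad
```

```text
time: 7.9
tool_pos: [0.6229, -0.1316, 0.287]
tool_rot: [-3.138, -0.001, 1.717]
contact_force: [-0.8, 0.4, -3.0]
opening: 0.0561
time: 8.15
tool_pos: [0.6221, -0.1273, 0.289]
tool_rot: [-3.14, -0.001, 1.715]
contact_force: [0.3, 0.5, -2.3]
opening: 0.0556
[ 0.6221507  -0.12699884  0.2894673 ] [-3.14077385e+00 -7.57967661e-04  1.71608904e+00]
[[-0.001, -0.951, -0.309, 0.083], [1.0, -0.0, -0.0, -0.001], [0.0, -0.309, 0.951, -0.158], [0.0, 0.0, 0.0, 1.0]] 301.5521922389404 [ 0.60910989 -0.04496958  0.44686802]
jig [168.0, 266.0] 0.71 [ 0.547  -0.1497]
jig [217.0, 212.0] 0.16 [ 0.4684 -0.2415]
nest [165.0, 266.0] 0.57 [ 0.5491 -0.1405]
clamp_housing [241.0, 269.0] 0.68 [ 0.5697 -0.2374]
trigger_face [215.0, 215.0] 0.94 [ 0.4862 -0.2191]
soft_pad [117.0, 320.0] 0.69 [ 0.6154 -0.0627]
```

View pics/w3.png

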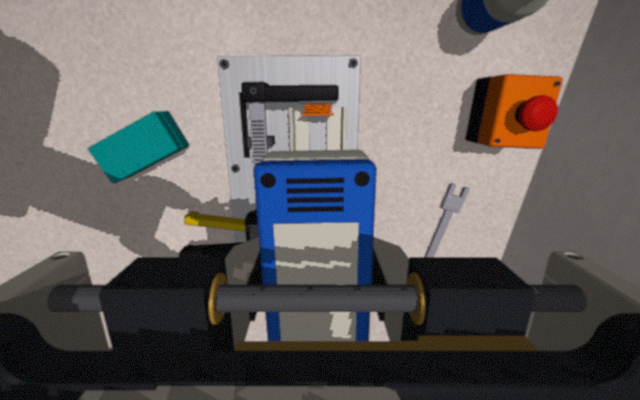

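```bash
cat > g.py <<'E'
from h import *
W=cam("wrist");p=(.547,-.1485,.145)
for q in [(64,223),(63,353),(168,235)]: 
    X=onz(W,q,.012); c,s=np.cos(p[2]),np.sin(p[2]);d=X[:2]-p[:2];print(X.round(4),"jig",(c*d[0]+s*d[1]).round(4),(-s*d[0]+c*d[1]).round(4))
def J(q): c,s=np.cos(p[2]),np.sin(p[2]); return np.array([p[0]+c*q[0]-s*q[1],p[1]+s*q[0]+c*q[1],q[2]])
im=cv2.resize(W["img"][45:180,210:390],None,fx=4,fy=4,interpolation=3)
def pl(pts,col,close=True):
    u=np.array([[(b-210)*4,(a-45)*4] for a,b in [proj(W,J(q)) for q in pts]],np.int32);cv2.polylines(im,[u],close,col,1)
pl([(-.055,-.15,.012),(-.055,.15,.012),(.135,.15,.012),(.135,-.15,.012)],(0,0,255))
pl([(.05,-.053,.02),(.05,.085,.02),(.106,.085,.02),(.106,-.053,.02)],(255,0,0))
pl([(.044,-.053,.029),(.044,.085,.029),(.112,.085,.029),(.112,-.053,.029)],(255,0,255))
pl([(-.01,-.23,.042),(-.01,.1,.042),(.01,.1,.042),(.01,-.23,.042)],(0,255,0))
cv2.imwrite("pics/v5.png",im)
E
python3 g.py
```

```text
[ 0.4795 -0.0163  0.012 ] jig -0.0477 0.1405
[0.6498 0.0099 0.012 ] jig 0.1246 0.1419
[ 0.504  -0.1544  0.012 ] jig -0.0434 0.0004
```

View pics/v5.png

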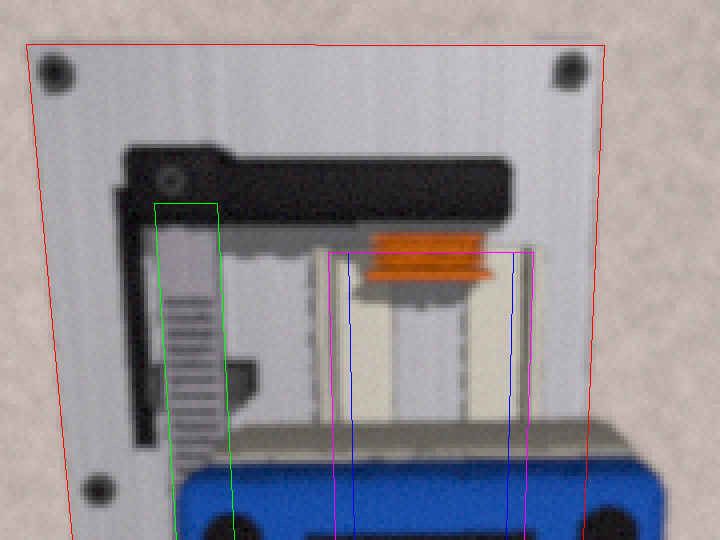

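```bash
python3 -m inch '[[[0,0,55,0],[0,0,55,0],[0,0,50,0],[0,0,40,0],[0,0,25,0],[0,0,15,0],[0,0,8,0],[0,0,0,0]]]'; python3 -m inch '[[[0,0,3,0],[0,0,2,0],[0,0,0,0],[0,0,0,0]]]'
```

```text
time: 9.5
tool_pos: [0.6229, -0.1284, 0.0419]
tool_rot: [3.141, 0.0, 1.717]
contact_force: [0.2, 0.8, -1.7]
opening: 0.056
time: 10.0
tool_pos: [0.6231, -0.1285, 0.0373]
tool_rot: [3.14, 0.001, 1.717]
contact_force: [-0.4, 0.3, 1.6]
opening: 0.0561
```

```bash
python3 -m inch '[[[0,0,0,0],[0,0,0,0],[0,0,0,0],[0,0,0,0]]]' -0.5; python3 -m inch '[[[0,0,-40,0],[0,0,-50,0],[0,0,-55,0],[0,0,-55,0],[-50,-20,-40,0],[-50,-20,0,0],[0,0,0,0]]]'; python3 w.py w4 trigger_face clamp_grip soft_pad
python3 - <<'E'
import cv2
im=cv2.imread("pics/w4.png");cv2.imwrite("pics/v6.png",cv2.resize(im[0:270,180:480],None,fx=2.2,fy=2.2,interpolation=3))
E
```

```text
time: 10.5
tool_pos: [0.6227, -0.1284, 0.0366]
tool_rot: [-3.142, 0.0, 1.717]
contact_force: [0.8, 1.1, -0.1]
opening: 0.0688
time: 11.38
tool_pos: [0.5973, -0.2332, 0.274]
tool_rot: [-3.141, 0.001, 1.712]
contact_force: [0.5, 0.5, -0.2]
opening: 0.0684
[ 0.59782582 -0.23096617  0.27360054] [-3.14124942e+00 -4.56350166e-04  1.71377214e+00]
[[-0.001, -0.951, -0.309, 0.083], [1.0, -0.0, -0.0, -0.001], [0.0, -0.309, 0.951, -0.158], [0.0, 0.0, 0.0, 1.0]] 301.5521922389404 [ 0.58436582 -0.15047413  0.43169489]
trigger_face [151.0, 231.0] 0.82 [ 0.4837 -0.2261]
clamp_grip [192.0, 234.0] 0.82 [ 0.491  -0.2803]
soft_pad [22.0, 353.0] 0.64 [ 0.6128 -0.0596]
```

View pics/v6.png

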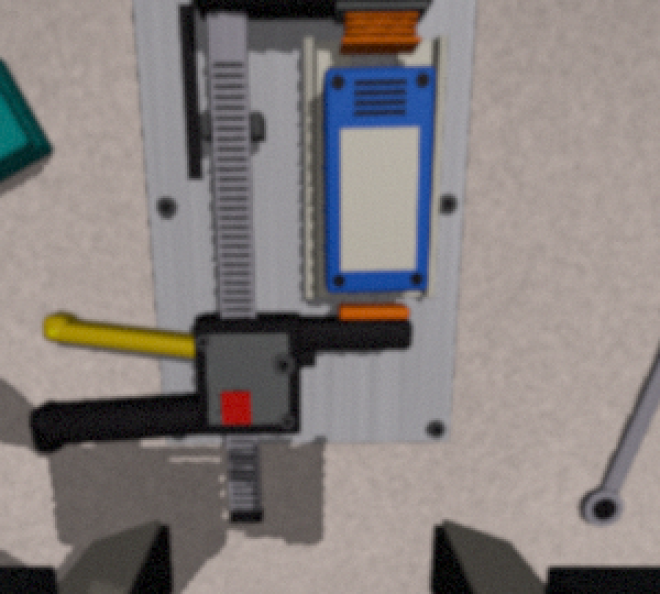

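```bash
python3 -m inch '[[[25,-55,0,0],[24,-58,0,0],[0,0,50,0],[0,0,55,0],[0,0,55,0],[0,0,50,0],[0,0,20,0],[0,0,11,0],[0,0,0,0]]]' 1; python3 -m inch '[[[-6,0,0,0],[-4,0,0,0],[0,0,0,0]]]'
```

```text
time: 12.7
tool_pos: [0.48, -0.1969, 0.0328]
tool_rot: [-3.141, -0.0, 1.718]
contact_force: [-0.5, 1.1, -0.1]
opening: 0.0003
time: 13.08
tool_pos: [0.4817, -0.2082, 0.0335]
tool_rot: [3.14, 0.001, 1.716]
contact_force: [0.4, 0.3, -0.8]
opening: 0.0003
```

```bash
python3 -m inch '[[[-6,0,0,0],[-6,0,0,0],[-6,0,0,0],[0,0,0,0]]]'; python3 -m inch '[[[-5,0,0,0],[-4,0,0,0],[0,0,0,0]]]'; python3 -m inch '[[[-2,0,0,0],[-2,0,0,0],[0,0,0,0]]]'
```

```text
time: 13.58
tool_pos: [0.4832, -0.2252, 0.0326]
tool_rot: [-3.14, -0.001, 1.716]
contact_force: [-4.4, 4.0, 2.1]
opening: 0.0004
time: 13.95
tool_pos: [0.4844, -0.2335, 0.0326]
tool_rot: [-3.14, -0.002, 1.717]
contact_force: [-3.4, 5.4, 2.5]
opening: 0.0004
time: 14.32
tool_pos: [0.4847, -0.2357, 0.0325]
tool_rot: [-3.139, -0.005, 1.717]
contact_force: [-2.9, 12.0, 5.5]
opening: 0.0004
```

```bash
python3 -m inch '[[[-2,0,0,0],[-1,0,0,0],[0,0,0,0]]]'; python3 -c "
from h import *
W=cam('wrist');cv2.imwrite('pics/w5.png',W['img']);T=cam('top');cv2.imwrite('pics/t5.png',T['img']);S=cam('scene');cv2.imwrite('pics/s5.png',S['img'])
for n in ('scene','top','wrist'): print(n,[(r['at'],r['conf']) for r in place_of(n,'soft_pad')])
a=W['img'][0:400,100:500];b=S['img'][200:320,120:280]
cv2.imwrite('pics/v7.png',np.hstack([cv2.resize(a,(400,400)),cv2.resize(b,(400,300),interpolation=3) if 0 else cv2.copyMakeBorder(cv2.resize(b,(400,300),interpolation=3),0,100,0,0,0)]))"
```

```text
time: 14.7
tool_pos: [0.4847, -0.2362, 0.0325]
tool_rot: [-3.138, -0.008, 1.717]
contact_force: [-2.0, 21.1, 9.4]
opening: 0.0005
scene [([265.6, 239.8], 0.6)]
top [([159.2, 384.4], 0.55)]
wrist []
```

View pics/v7.png

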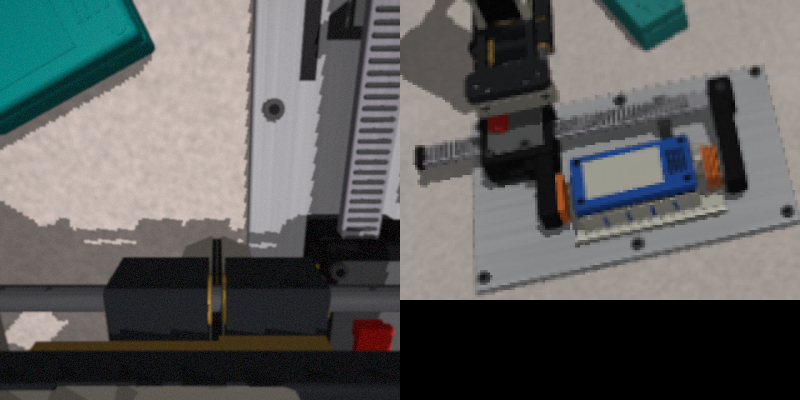

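```bash
python3 -m inch '[[[18,0,0,0],[18,0,0,0],[0,0,0,0],[0,0,0,0]]]'; python3 -m inch '[[[-12,0,0,0],[-12,0,0,0],[-5,0,0,0],[0,0,0,0]]]';python3 -m inch '[[[-4,0,0,0],[0,0,0,0]]]'; python3 -m inch '[[[18,0,0,0],[15,0,0,0],[0,0,0,0],[0,0,0,0]]]'; python3 -m inch '[[[-12,0,0,0],[-12,0,0,0],[-5,0,0,0],[0,0,0,0]]]';python3 -m inch '[[[-4,0,0,0],[0,0,0,0]]]'; python3 -m inch '[[[18,0,0,0],[15,0,0,0],[0,0,0,0],[0,0,0,0]]]'
python3 - <<'E'
from h import *
for n in ('scene','top'):
    cam(n);print(n,[(r['at'],r['conf']) for r in place_of(n,'soft_pad')])
E
```

```text
time: 15.5
tool_pos: [0.4816, -0.2062, 0.0332]
tool_rot: [3.14, 0.001, 1.717]
contact_force: [-0.1, 0.4, -0.1]
opening: 0.0005
time: 16.0
tool_pos: [0.4842, -0.2343, 0.0325]
tool_rot: [-3.14, -0.003, 1.716]
contact_force: [-3.0, 5.7, 3.0]
opening: 0.0005
time: 16.25
tool_pos: [0.4844, -0.2359, 0.0324]
tool_rot: [-3.139, -0.006, 1.716]
contact_force: [-2.2, 14.8, 6.8]
opening: 0.0004
time: 16.75
tool_pos: [0.4816, -0.2062, 0.0332]
tool_rot: [3.141, 0.001, 1.717]
contact_force: [0.2, -0.8, -0.6]
opening: 0.0006
time: 17.25
tool_pos: [0.4841, -0.2341, 0.0325]
tool_rot: [-3.139, -0.003, 1.716]
contact_force: [-3.9, 6.8, 4.4]
opening: 0.0003
time: 17.5
tool_pos: [0.4844, -0.2359, 0.0324]
tool_rot: [-3.139, -0.006, 1.716]
contact_force: [-2.5, 14.1, 5.6]
opening: 0.0005
time: 18.0
tool_pos: [0.4815, -0.2062, 0.0331]
tool_rot: [3.141, 0.001, 1.717]
contact_force: [0.2, 0.5, -0.1]
opening: 0.0004
scene [([266.9, 236.0], 0.6)]
top [([158.3, 385.0], 0.53)]
```

```bash
python3 -m inch '[[[-12,0,0,0],[-12,0,0,0],[-5,0,0,0],[0,0,0,0]]]';python3 -m inch '[[[-4,0,0,0],[0,0,0,0]]]'; python3 -m inch '[[[18,0,0,0],[15,0,0,0],[0,0,0,0],[0,0,0,0]]]'; python3 -m inch '[[[-12,0,0,0],[-8,0,0,0],[-4,0,0,0],[-3,0,0,0],[0,0,0,0]]]';python3 -c "
from h import *
S=cam('scene')
print([(r['at'],r['conf']) for r in place_of('scene','soft_pad')])
cv2.imwrite('pics/v8.png',cv2.resize(S['img'][220:310,140:280],None,fx=4,fy=4,interpolation=3))"
```

```text
time: 18.7
tool_pos: [0.4838, -0.2337, 0.0324]
tool_rot: [-3.139, -0.003, 1.716]
contact_force: [-3.4, 6.9, 3.1]
opening: 0.0005
time: 18.95
tool_pos: [0.4841, -0.2358, 0.0323]
tool_rot: [-3.138, -0.006, 1.717]
contact_force: [-3.0, 12.6, 5.0]
opening: 0.0004
time: 19.45
tool_pos: [0.4815, -0.2061, 0.0332]
tool_rot: [3.141, 0.001, 1.717]
contact_force: [-0.4, -0.5, 0.4]
opening: 0.0006
time: 20.08
tool_pos: [0.4837, -0.232, 0.0326]
tool_rot: [-3.139, -0.003, 1.716]
contact_force: [-4.2, 6.9, 4.2]
opening: 0.0004
[([252.8, 167.7], 0.71), ([265.4, 236.0], 0.43)]
```

View pics/v8.png

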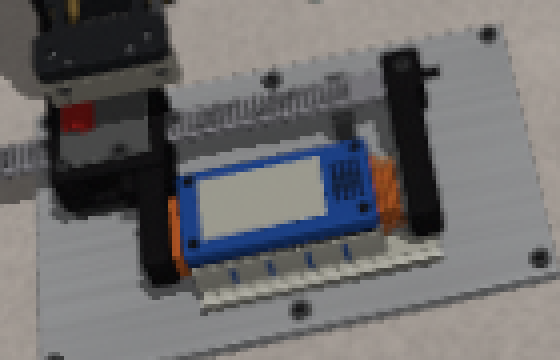

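```bash
python3 -m inch '[[[-2,0,0,0],[-2,0,0,0],[0,0,0,0]]]';python3 -m inch '[[[-2,0,0,0],[0,0,0,0]]]'; python3 -m inch '[[[18,0,0,0],[15,0,0,0],[0,0,0,0],[0,0,0,0]]]'; python3 -m inch '[[[-12,0,0,0],[-8,0,0,0],[0,0,0,0]]]';python3 -m inch '[[[-4,0,0,0],[0,0,0,0]]]'; python3 -m inch '[[[-3,0,0,0],[0,0,0,0]]]'
```

```text
time: 20.55
tool_pos: [0.4843, -0.2354, 0.0326]
tool_rot: [-3.139, -0.004, 1.716]
contact_force: [-3.2, 8.9, 4.0]
opening: 0.0007
time: 20.8
tool_pos: [0.4844, -0.2359, 0.0325]
tool_rot: [-3.139, -0.006, 1.716]
contact_force: [-3.1, 14.0, 7.6]
opening: 0.0005
time: 21.3
tool_pos: [0.4815, -0.2062, 0.0331]
tool_rot: [3.141, 0.001, 1.717]
contact_force: [-0.0, 0.1, 0.1]
opening: 0.0007
time: 21.68
tool_pos: [0.4826, -0.2248, 0.0326]
tool_rot: [-3.139, -0.004, 1.716]
contact_force: [-3.7, 9.1, 5.6]
opening: 0.0005
time: 21.92
tool_pos: [0.4829, -0.2281, 0.0325]
tool_rot: [-3.138, -0.004, 1.716]
contact_force: [-4.8, 9.6, 5.5]
opening: 0.0002
time: 22.18
tool_pos: [0.4833, -0.2309, 0.0325]
tool_rot: [-3.138, -0.005, 1.716]
contact_force: [-4.3, 9.9, 6.8]
opening: 0.0003
```

```bash
python3 -m inch '[[[-3,0,0,0],[-2,0,0,0],[0,0,0,0]]]';python3 -m inch '[[[-2,0,0,0],[0,0,0,0]]]'; python3 -m inch '[[[18,0,0,0],[16,0,0,0],[0,0,0,0],[0,0,0,0]]]'; python3 -m inch '[[[-12,0,0,0],[-8,0,0,0],[0,0,0,0]]]'
```

```text
time: 22.55
tool_pos: [0.4841, -0.2354, 0.0325]
tool_rot: [-3.138, -0.005, 1.716]
contact_force: [-3.3, 12.4, 5.8]
opening: 0.0005
time: 22.8
tool_pos: [0.4841, -0.2359, 0.0325]
tool_rot: [-3.138, -0.008, 1.717]
contact_force: [-4.1, 17.2, 7.9]
opening: 0.0003
time: 23.3
tool_pos: [0.4815, -0.2063, 0.0331]
tool_rot: [3.141, 0.001, 1.717]
contact_force: [0.2, -0.5, -0.5]
opening: 0.0004
time: 23.68
tool_pos: [0.4827, -0.2255, 0.0325]
tool_rot: [-3.139, -0.002, 1.716]
contact_force: [-3.5, 3.3, 1.4]
opening: 0.0007
```

```bash
python3 -m inch '[[[-4,0,0,0],[0,0,0,0]]]'; python3 -m inch '[[[-3,0,0,0],[0,0,0,0]]]';  python3 -m inch '[[[-3,0,0,0],[0,0,0,0]]]'; python3 -m inch '[[[-2,0,0,0],[0,0,0,0]]]'; python3 -c "
from h import *
S=cam('scene');print([(r['at'],r['conf']) for r in place_of('scene','soft_pad')])
cv2.imwrite('pics/v9.png',cv2.resize(S['img'][220:310,140:280],None,fx=4,fy=4,interpolation=3))"
```

```text
time: 23.92
tool_pos: [0.4831, -0.2291, 0.0324]
tool_rot: [-3.139, -0.003, 1.716]
contact_force: [-2.8, 5.2, 2.6]
opening: 0.0003
time: 24.18
tool_pos: [0.4835, -0.2313, 0.0324]
tool_rot: [-3.139, -0.004, 1.716]
contact_force: [-3.6, 7.4, 3.1]
opening: 0.0002
time: 24.42
tool_pos: [0.4838, -0.2337, 0.0324]
tool_rot: [-3.138, -0.005, 1.716]
contact_force: [-4.2, 9.9, 5.2]
opening: 0.0003
time: 24.68
tool_pos: [0.4841, -0.2352, 0.0324]
tool_rot: [-3.138, -0.006, 1.716]
contact_force: [-2.7, 12.7, 4.9]
opening: 0.0007
[([266.7, 234.8], 0.47)]
```

View pics/v9.png

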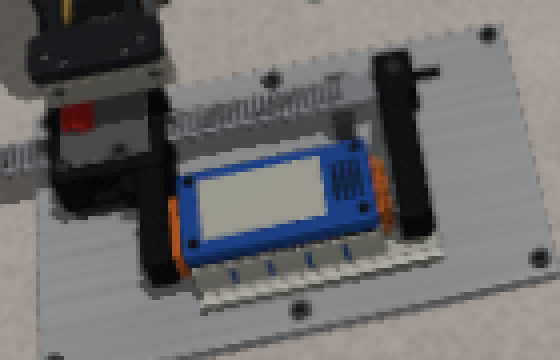

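```bash
python3 -m inch '[[[-2,0,0,0],[0,0,0,0],[0,0,0,0]]]'; python3 -m inch '[[[18,0,0,0],[16,0,0,0],[0,0,0,0],[0,0,0,0]]]'; python3 -m inch '[[[-12,0,0,0],[-4,0,0,0],[0,0,0,0]]]'; python3 -m inch '[[[-4,0,0,0],[0,0,0,0]]]'
```

```text
time: 25.15
tool_pos: [0.4842, -0.2359, 0.0324]
tool_rot: [-3.138, -0.007, 1.717]
contact_force: [-2.4, 16.9, 7.2]
opening: 0.0006
time: 25.65
tool_pos: [0.4815, -0.2062, 0.0331]
tool_rot: [3.141, 0.001, 1.717]
contact_force: [0.0, 0.1, -0.3]
opening: 0.0003
time: 26.02
tool_pos: [0.4819, -0.2207, 0.0327]
tool_rot: [-3.139, -0.004, 1.715]
contact_force: [-4.1, 6.8, 5.8]
opening: 0.0005
time: 26.28
tool_pos: [0.4821, -0.2238, 0.0326]
tool_rot: [-3.138, -0.005, 1.716]
contact_force: [-4.8, 11.4, 6.4]
opening: 0.0006
```

```bash
python3 -m inch '[[[-3,0,0,0],[0,0,0,0]]]'; python3 -m inch '[[[-3,0,0,0],[0,0,0,0]]]'; python3 -m inch '[[[-3,0,0,0],[0,0,0,0]]]'
```

```text
time: 26.52
tool_pos: [0.4823, -0.226, 0.0326]
tool_rot: [-3.138, -0.006, 1.716]
contact_force: [-5.9, 14.0, 8.2]
opening: 0.0007
time: 26.78
tool_pos: [0.4826, -0.2284, 0.0326]
tool_rot: [-3.137, -0.007, 1.717]
contact_force: [-5.2, 15.6, 8.9]
opening: 0.0003
time: 27.02
tool_pos: [0.4831, -0.2315, 0.0325]
tool_rot: [-3.137, -0.007, 1.717]
contact_force: [-4.5, 14.7, 8.3]
opening: 0.0003
```

```bash
python3 -m inch '[[[-2,0,0,0],[-1,0,0,0],[0,0,0,0]]]'; python3 -m inch '[[[-2,0,0,0],[0,0,0,0]]]'; python3 -m inch '[[[-2,0,0,0],[0,0,0,0]]]'
```

```text
time: 27.4
tool_pos: [0.4836, -0.2346, 0.0324]
tool_rot: [-3.137, -0.007, 1.717]
contact_force: [-3.6, 12.9, 6.5]
opening: 0.0005
time: 27.65
tool_pos: [0.4838, -0.236, 0.032]
tool_rot: [-3.137, -0.008, 1.717]
contact_force: [-3.1, 14.9, 5.6]
opening: 0.0002
time: 27.9
tool_pos: [0.4838, -0.2362, 0.032]
tool_rot: [-3.136, -0.01, 1.717]
contact_force: [-2.7, 21.7, 7.8]
opening: 0.0006
```

Home again. Release and probe: it should now stop part-way if firmly gripped.

```bash
python3 -m inch '[[[18,0,0,0],[18,0,0,0],[0,0,0,0],[0,0,0,0]]]'; python3 -m inch '[[[-12,0,0,0],[-4,0,0,0],[0,0,0,0]]]'; python3 -m inch '[[[-4,0,0,0],[0,0,0,0]]]'; python3 -m inch '[[[-3,0,0,0],[0,0,0,0]]]'; python3 -m inch '[[[-3,0,0,0],[0,0,0,0]]]'
```

```text
time: 28.4
tool_pos: [0.4816, -0.2064, 0.0332]
tool_rot: [3.14, 0.001, 1.717]
contact_force: [-0.1, -0.4, 0.2]
opening: 0.0006
time: 28.78
tool_pos: [0.482, -0.2208, 0.0327]
tool_rot: [-3.139, -0.004, 1.715]
contact_force: [-3.8, 7.4, 5.7]
opening: 0.0005
time: 29.02
tool_pos: [0.4822, -0.2238, 0.0327]
tool_rot: [-3.138, -0.005, 1.716]
contact_force: [-3.3, 11.4, 7.1]
opening: 0.0004
time: 29.28
tool_pos: [0.4824, -0.226, 0.0326]
tool_rot: [-3.138, -0.006, 1.716]
contact_force: [-5.2, 13.1, 9.0]
opening: 0.0002
time: 29.52
tool_pos: [0.4828, -0.2288, 0.0326]
tool_rot: [-3.137, -0.006, 1.717]
contact_force: [-5.4, 14.7, 8.2]
opening: 0.0007
```

```bash
cat > t.py <<'E'
from h import *
import sys
S=cam("scene");cv2.imwrite(f"pics/sc_{sys.argv[1]}.png",S["img"])
g=lambda im:cv2.cvtColor(im,6)
now=cv2.resize(S["img"][220:310,140:280],None,fx=4,fy=4,interpolation=3)
for r in ("v8","v9"):
    ref=cv2.imread(f"pics/{r}.png")
    for nm,(y0,y1,x0,x1) in {"jaw":(40,240,370,445),"encl":(140,260,180,365),"plate":(0,90,460,520)}.items():
        t=g(ref)[y0:y1,x0:x1]; m=cv2.matchTemplate(g(now)[max(0,y0-20):y1+20,x0-40:x1+40],t,5);_,v,_,l=cv2.minMaxLoc(m);print(r,nm,"dx",(l[0]-40)/4,"dy",(l[1]-min(20,y0))/4,round(v,3))
d=S;print(np.array(proj(S,(.6129,-.0596,.042)))-np.array(proj(S,(.6136,-.0645,.042))),"px per 5mm")
E
python3 t.py a
```

```text
v8 jaw dx -3.0 dy 1.0 0.937
v8 encl dx 0.0 dy 0.0 0.999
v8 plate dx 0.0 dy 0.0 1.0
v9 jaw dx -1.0 dy 0.0 0.985
v9 encl dx 0.0 dy 0.0 1.0
v9 plate dx 0.0 dy 0.0 1.0
[-0.43648986  2.10905667] px per 5mm
```

```bash
sed -i 's/("v8","v9")/("v9",)/' t.py; python3 -m inch '[[[-3,0,0,0],[-3,0,0,0],[0,0,0,0]]]'; python3 t.py b|grep jaw; python3 -m inch '[[[-3,0,0,0],[0,0,0,0],[0,0,0,0]]]'; python3 t.py c|grep jaw; python3 -m inch '[[[18,0,0,0],[17,0,0,0],[0,0,0,0],[0,0,0,0]]]'; python3 t.py d | grep jaw
python3 - <<'E'
from h import *
for n in 'abcd':
    im=cv2.imread(f'pics/sc_{n}.png')
    # subpixel: phase correlate jaw area vs a
    r=cv2.imread('pics/sc_a.png'); f=lambda i:np.float32(cv2.cvtColor(i,6)[232:280,232:250])
    print(n,cv2.phaseCorrelate(f(r),f(im),cv2.createHanningWindow((18,48),cv2.CV_32F)))
E
```

```text
time: 29.95
tool_pos: [0.4835, -0.2341, 0.0325]
tool_rot: [-3.137, -0.008, 1.717]
contact_force: [-4.4, 17.6, 9.8]
opening: 0.0
v9 jaw dx -2.0 dy 0.0 0.96
time: 30.38
tool_pos: [0.4839, -0.2361, 0.0323]
tool_rot: [-3.137, -0.009, 1.717]
contact_force: [-3.0, 20.0, 8.1]
opening: 0.0006
v9 jaw dx 0.0 dy 0.0 0.995
time: 30.92
tool_pos: [0.4816, -0.2063, 0.0332]
tool_rot: [3.141, 0.001, 1.717]
contact_force: [-0.1, 0.4, -0.3]
opening: 0.0003
v9 jaw dx 0.0 dy 0.0 0.975
a ((0.0, 0.0), 1.0)
b ((-0.6539063895409072, -0.11985901527208043), 0.9136205735719867)
c ((0.9206539892908605, -0.5741634322079143), 1.0259859677818086)
d ((0.8836472045077475, -0.22475033628561647), 0.8259415521665856)
```

Run:
```python
import cv2,numpy as np
L=[cv2.resize(cv2.imread(f'pics/{n}.png')[235:285,210:262],(390,375),interpolation=cv2.INTER_CUBIC) for n in ('s5','sc_b','sc_c','sc_d')]
cv2.imwrite('pics/v11.png',cv2.resize(np.vstack([np.hstack(L[:2]),np.hstack(L[2:])]),(624,600)))
```

```text
(no output)
```

View pics/v11.png

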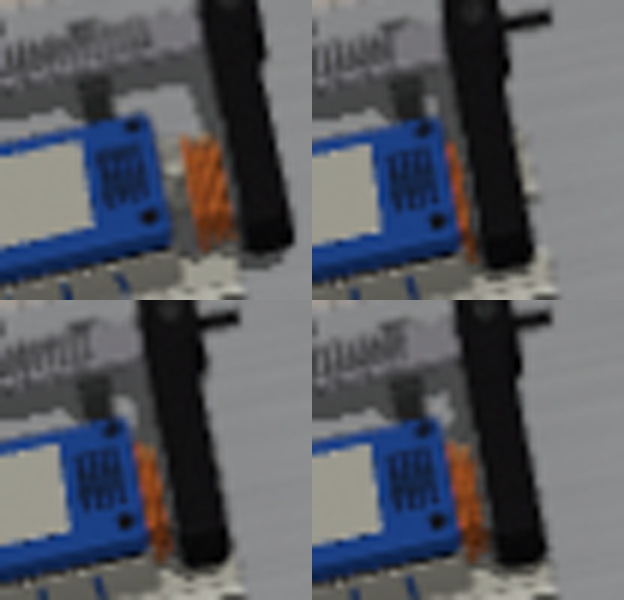

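```bash
python3 -m inch '[[[10,0,0,0],[0,0,-50,0],[0,0,-57,0],[0,50,-20,0],[7,50,0,0],[7,53,0,0],[0,0,0,0],[0,0,0,0]]]'; python3 w.py w6 soft_pad
python3 - <<'E'
from h import *
W=cam("wrist");cv2.imwrite('pics/v12.png',cv2.resize(W['img'][30:180,250:410],None,fx=3.75,fy=3.75,interpolation=2))
p=(.547,-.1485,.147);c,s=np.cos(p[2]),np.sin(p[2])
J=lambda q:np.array([p[0]+c*q[0]-s*q[1],p[1]+s*q[0]+c*q[1],q[2]])
for y in (.05,.055,.06,.065,.07,.075): print(y,[((np.array(proj(W,J((.078,y,z))))-[30,250])*3.75).round(1).tolist() for z in (.055,.057,.064)])
E
```

```text
time: 31.98
tool_pos: [0.6282, -0.1591, 0.1592]
tool_rot: [-3.14, -0.0, 1.717]
contact_force: [0.6, -0.4, -0.4]
opening: 0.0005
[ 0.6279014  -0.15950905  0.15959619] [-3.14033374e+00 -2.96310210e-04  1.71654114e+00]
[[-0.001, -0.951, -0.309, 0.084], [1.0, -0.0, -0.0, -0.001], [0.0, -0.309, 0.951, -0.158], [0.0, 0.0, 0.0, 1.0]] 301.5521922389404 [ 0.61503783 -0.07673693  0.31705804]
soft_pad [106.0, 320.0] 0.92 [ 0.6178 -0.0801]
0.05 [[318.0, 253.7], [318.4, 253.7], [319.7, 253.8]]
0.055 [[294.7, 253.7], [294.9, 253.7], [295.6, 253.8]]
0.06 [[271.1, 253.6], [271.1, 253.6], [271.2, 253.7]]
0.065 [[247.1, 253.6], [247.0, 253.6], [246.4, 253.7]]
0.07 [[222.9, 253.6], [222.6, 253.6], [221.3, 253.7]]
0.075 [[198.4, 253.5], [197.9, 253.6], [195.9, 253.6]]
```

View pics/v12.png

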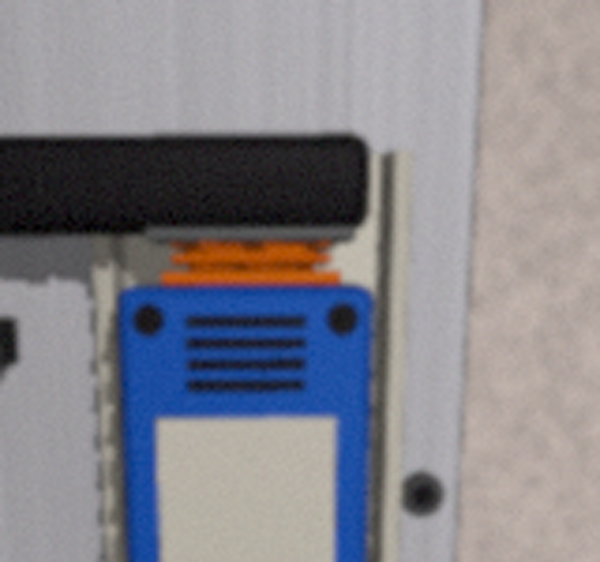

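```bash
python3 -m inch '[[[-20,-50,-40,0],[-20,-40,-40,0],[0,0,0,0],[0,0,0,0]]]'; python3 w.py w7 trigger_face soft_pad clamp_grip; python3 t.py e; python3 -c "
from h import *
im=cv2.imread('pics/w7.png');W=cam('wrist');m=cv2.inRange(cv2.cvtColor(im,40),(20,150,70),(34,255,255));m[:,:150]=0;m[230:]=0
n,l,st,ce=cv2.connectedComponentsWithStats(m);i=1+st[1:,4].argmax();v=cv2.fitLine(np.argwhere(l==i).astype(np.float32),2,0,.01,.01).ravel()
P=onz(W,(v[2],v[3]),.055);Q=onz(W,(v[2]+20*v[0],v[3]+20*v[1]),.055);d=Q-P;print('blade',P,st[i],'angle in jig',(np.arctan2(d[1],d[0])-.147+np.pi/2)%np.pi-np.pi/2)
im=cv2.imread('pics/w1.png');print()"
```

```text
time: 32.62
tool_pos: [0.5483, -0.2105, 0.2373]
tool_rot: [3.141, 0.0, 1.715]
contact_force: [0.1, 0.3, -0.1]
opening: 0.0004
[ 0.54843063 -0.20998507  0.23653267] [-3.14086827e+00 -8.42116831e-04  1.71639836e+00]
[[-0.001, -0.951, -0.309, 0.083], [1.0, -0.0, -0.0, -0.001], [0.0, -0.309, 0.951, -0.158], [0.0, 0.0, 0.0, 1.0]] 301.5521922389404 [ 0.53493013 -0.12800703  0.39514166]
trigger_face [178.0, 264.0] 0.86 [ 0.4849 -0.224 ]
soft_pad [69.0, 402.0] 0.8 [ 0.6217 -0.0816]
soft_pad [222.0, 264.0] 0.72 [ 0.4897 -0.2799]
clamp_grip [221.0, 266.0] 0.66 [ 0.4923 -0.2788]
v9 jaw dx 0.0 dy 0.0 0.974
v9 encl dx 0.0 dy 0.0 1.0
v9 plate dx 0.0 dy 0.0 1.0
[-0.43648986  2.10905667] px per 5mm
blade [ 0.49015155 -0.22346759  0.055     ] [230 171  75  22 875] angle in jig -0.14166548161682058
```

```bash
python3 -c "
from cell import *
print(hand_in())"
```

```text
the job is handed in; nothing more can be done
None
```

I placed the enclosure in the nest and clamped it, then handed the job in at about 33 s. The contact forces on the jaws could not be measured directly, and `hand_in()` gave no verdict.

**What I did:** I took the white and blue enclosure off the mat by its 56 mm sides and laid it lid up between the lips and jaw pads. I let go, then pushed the trigger home with closed fingers nine times, letting it spring out after each.

**Last checks:**
- **Enclosure:** it sits straight between the lips, against both pads. The scene camera showed no shift over the last squeezes.
- **Soft pad:** two readings disagree. The close wrist picture, set against the earlier free-pad views, gives 6–7 mm of squeeze (about 18–20 N). A coarser scene-camera estimate gave only 4–5 mm (12–15 N). Both are above the 10 N needed.
- **Trigger:** it is sprung out, found within 1 mm of its predicted rest point. The robot is clear and reads about 0 N.
- **Other things on the mat:** I kept clear of the finished unit and the horn, but did not measure them again at the end.

**What did not match:** in the last two squeezes the trigger still went home, where it should have stopped part-way. I was pushing with about 15–20 N, above the stated 14 N. In the ninth squeeze the jaw moved in about 5 mm, then slipped back to where it was before. I took the jaw to be firmly gripped already and overridden by my push.

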